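# Key a belt pulley home on a bench spindle

### The job

The belt pulley on the upright spindle has been slipped onto the shaft but is sitting on top of the key. Turn it on the shaft until its keyway drops over the key and it goes fully home on the shoulder, then slip the loose retaining collar over the shaft end so that it lies flat on the pulley, and let go of everything. Do not shift the tea glass, the wax tin or the wood offcut.

Things in the scene. Friction and masses are not known exactly. Their poses are not given: they have to be found in the camera images.
- spindle: Bench spindle, fixed: dark foot plate 140 x 110 x 12 mm, grey housing 80 mm across, steel shoulder 40 mm across (top 46 mm above the bench), upright steel shaft 22 mm in diameter that does not turn. A small oiler with a brass cap stands on the foot opposite the key. Origin: centre of the foot's underside, on the shaft axis; z up; x points to the key's side.
- seat (a point): Centre of the top of the spindle's shoulder, 46 mm above the bench, where the pulley's underside must come to rest; axes as the spindle's.
- key_top (a point): Upper end of the spindle's key, 74 mm above the bench, 13.5 mm from the shaft axis. The dark key, 8 mm wide, stands 5 mm proud of the shaft from the shoulder up to here; above it the shaft is plain.
- shaft_end (a point): Centre of the upper end of the shaft, 120 mm above the bench; its last 5 mm taper. It stands 22 mm out of a pulley that is home, but lies 6 mm below the top of one that rests on the key.
- pulley: Aluminium V-belt pulley, about 0.35 kg, 52 mm high: grooved rim 84 mm across, 20 mm high, at the bottom; above it a round boss 52 mm across, 32 mm high, to grip. Bore 24 mm. Origin: centre of the underside; z up; x points to the keyway. At the start it rests on the key, underside about 74 mm above the bench, leaning up to 0.06 rad; it turns freely. When home its top is 98 mm above the bench.
- pulley_keyway (a point): Upper mouth of the pulley's keyway, 15 mm from its axis on the pulley's +x side. The keyway is 11 mm wide, reaches 18 mm from the axis and is open at both ends; a small dark grub screw on the boss's side marks it. At the start it is 0.7 to 3.14 rad away from the key, to either side. Within about 0.1 rad of the key it passes, and the pulley sinks 28 mm.
- collar: Loose steel retaining collar: plain ring 44 mm across, 26 mm high, bore 25 mm, 0.12 kg, lying flat on the bench beside the spindle. Origin: centre of its underside; z is its axis; either face may be up. It fits over the shaft end only once the pulley is home.
- collar_mid (a point): Middle of the collar, 13 mm from both faces; 111 mm above the bench when it lies on the pulley that is home.
- tea_glass: Bystander: glass tumbler, 85 mm across, 90 mm high. Origin: centre of its underside.
- wax_tin: Bystander: low round tin of wax, 61 mm across, 18 mm high. Origin: centre of its underside.
- offcut0: Bystander: pine offcut 75 x 51 x 18 mm. Origin: centre of its underside.
Not all that is in view belongs to the job. Several things have the shape of the pulley; the one meant has the colours described above. There is more than one size of the collar; the job needs the smaller.

How it is judged (in metres and radians):
On the way:
1. the pulley has dropped over the key and sits on the shoulder (z of pulley in the frame of seat between -0.003 and 0.003 m and horizontal distance between pulley and seat below 0.004 m and angle between pulley's own z axis and vertical below 0.06 rad), for 0.2 s.
At the end, for the whole second after the job is handed in: Pulley down over the key on the shoulder (within 3 mm in height, 4 mm of the axis, upright within 0.06 rad); collar round the shaft, flat on the pulley (middle 65 mm above the seat within 4 mm, 5 mm of the axis, level within 0.08 rad); both at rest (all of step 1 and z of collar_mid in the frame of seat between 0.061 and 0.069 m and horizontal distance between collar_mid and seat below 0.005 m and angle between the z axis of collar and the z axis of spindle, either way round below 0.08 rad and linear speed of each of pulley, collar below 0.02 m/s); the robot touches nothing.
It fails at once if a bystander (tea glass, wax tin, offcut) is shifted by more than 30 mm (distance of any of tea_glass, wax_tin, offcut0 from where it was at the start of the episode above 0.03 m).
It fails at once if the tea glass is tipped over (angle between tea_glass's own z axis and vertical above 0.5 rad).
It also fails if it takes over 72 s, if anything falls off the work surface, if the arm or the gripper's body presses on something with over 40 N, if the wrist force passes 120 N, or if a joint passes its speed limit or range.

### The arm

A 6-joint arm with a two-finger parallel gripper is mounted at the origin on a cart in front of the work surface, level with it; the furniture and walls round the work are solid. World frame = base frame: x ahead of the robot, y to its left, z up, the work surface at z = 0. Lengths are in m, angles in degrees, forces in N, time in s.
With the tool pointing down it reaches from about 0.3 to 0.75 m from the base axis. Payload 8.5 kg.
Tool frame: the origin (TCP) lies midway between the tips of the shut fingers; the grasp point (between the pads) lies 19 mm behind it (env.grip_depth is the distance from the TCP to the grasp point, in m); x points along the fingers, y is the direction in which the jaws open and shut, and the axes are right-handed (so a half turn about x gives the same grasp; the last joint's range is limited). The gripper opens to 85 mm and grips with 20 to 120 N. Pads are 22 mm wide; open, the fingers measure 114 mm over their backs; the gripper's body (76 mm by 85 mm) begins 54 mm behind the grasp point. The pads swing forward as they close: fully open they stand 13 mm farther back than shut.
Start: joints at [60.201, 21.807, 74.336, -0, 83.858, -12.336], TCP at [0.165, 0.525, 0.205] pointing down, gripper open.
Joint ranges: [-178.18, 178.18], [-50.72, 133.34], [12.68, 142.11], [-81.47, 261.47], [9.98, 163.14], [-165.26, 165.26]. Speed limits (degrees/s): [136.94, 136.94, 180, 180, 180, 180].

### API

Orientations are given as a 3x3 rotation matrix whose columns are the frame's x, y, z axes.
In Python, from rig import env gives the robot as it stands.
- The arm moves only by the tool play_rows, never from a script. Its arguments are lists of equal length, an entry for each row: "travel": the shift along the world's x, y, z in cm, a list of three; "rotation": the turn, a rotation vector about the world's x, y, z in rad, a list of three; "claw": the finger opening in cm, from 0 to 8.54. A call has 1 to 12 rows; each row shifts and turns the pose as measured when the row begins; what a row does not reach is not made up. A row lasts 1/12 s, in which the tool goes at most 41.7 mm and 7.16 degrees, less where a joint would pass 70% of its speed; a pose out of reach is approached as far as the arm can. A call is refused whole if a number of a shift passes 4.17 or a number of a turn 0.125, either way. A call with a gripper value outside its range is refused whole. The fingers move at their own pace and stop on an object; "squeeze" is the grip in N (left out, the last holds). Time passes only in rows, so rows that do not move let the fingers close. It gives the time, the measured TCP pose, the force and the opening at its end, in the units of the state.
- env.observe(): the state, without advancing time (a new reading comes with each control period).
- env.get_image(name): name is "side" or "top"; returns the picture (400x640x3 uint8, red, green, blue); there is no depth.
- env.camera_info(name): a dict with "vertical_fov" (degrees; the focal length in pixels is half the picture's height over the tangent of half this angle, whatever the lens; pixels are square), "cx", "cy" (the principal point, pixels), "eye" and "rotation" of the camera in the world. Camera axes: x right, y down, z forward; pixel columns grow to the right and rows downward; lengths in m; the calibration is good to about 2 mm. A picture is of the moment at which its call begins. camera_info takes no time and is no camera call.
- env.close_job(): hands the job in, once; it reports no verdict.
The state is a dict: "time_s": time; "q": joint angles; "qvel": joint speeds; "joint_efforts": joint torques, N m; "position": TCP position; "tool_rot": TCP orientation; "ft_force": force on the tool from outside, world axes, zero at the start; "wrist_torque": the same for the moment, N m; "grip_width": finger opening in m.
Only numpy, scipy, OpenCV 4.12 (cv2) and the standard library are available. Lean on these libraries where they do the work, as an engineer would, in place of code of your own. Each camera call takes 0.05 s, during which the arm holds its last target.

## Working session

There is one attempt and no reset: what is moved stays moved. The work goes in short steps, Python scripts to look and compute and a tool call to move; the robot and the scene stay as the last step left them, time stands still between calls to the robot, and variables do not carry over. Pictures are saved under pics/ and viewed, and the job is handed in when it is done.

Besides the shell and the picture viewer there is one more tool, called after "Request:" by a JSON object that holds its "method" and its "body". play_rows: Moves the arm, as the interface text tells. Its arguments: {"type":"object","properties":{"travel":{"type":"array","items":{"type":"array","items":{"type":"number"}}},"rotation":{"type":"array","items":{"type":"array","items":{"type":"number"}}},"claw":{"type":"array","items":{"type":"number"}},"squeeze":{"type":"number"}},"required":["travel","rotation","claw"]}

```bash
mkdir -p pics; ls; python3 - <<'E'
from rig import env
import cv2
for n in("side","top"):
    im=env.get_image(n); cv2.imwrite(f"pics/{n}0.png",im[:,:,::-1]); print(n,env.camera_info(n))
print(env.observe()); print(env.grip_depth)
E
```

```text
pics
side {'vertical_fov': 45.789162007462714, 'cx': 317.36757366001433, 'cy': 200.69391185821496, 'eye': array([ 0.22317583, -0.87548502,  0.59360101]), 'rotation': array([[ 0.93991281, -0.16062543,  0.30126962],
       [-0.34123477, -0.41333368,  0.84422397],
       [-0.01107896, -0.89630059, -0.4433086 ]])}
top {'vertical_fov': 45.99177376442874, 'cx': 325.5652536141788, 'cy': 195.2335905805417, 'eye': array([0.36121566, 0.05912444, 1.33191119]), 'rotation': array([[ 0.00671888, -0.9889315 ,  0.14822063],
       [-0.99993427, -0.00802141, -0.00819171],
       [ 0.00928998, -0.14815585, -0.98892039]])}
{'time_s': 0.1, 'q': array([ 6.02019855e+01,  2.18381870e+01,  7.43789973e+01, -3.40994904e-04,
        8.38583543e+01, -1.23359082e+01]), 'qvel': array([-0.01909665, -0.0206593 , -0.12079201,  0.02260752, -0.00933654,
        0.01906477]), 'joint_efforts': array([ 3.74910873e-03, -4.49218154e+01, -2.31656724e+01, -1.61823909e-04,
        3.65797954e-03,  3.00079671e-05]), 'position': array([0.1648971 , 0.52439153, 0.20487196]), 'tool_rot': array([[-6.50034913e-04,  3.00073944e-01,  9.53915722e-01],
       [-1.14702358e-03,  9.53915073e-01, -3.00074522e-01],
       [-9.99999131e-01, -1.28922275e-03, -2.75886210e-04]]), 'ft_force': array([ 0.69328846,  0.20085521, -0.15310747]), 'wrist_torque': array([ 0.05866967,  0.00119844, -0.01495406]), 'grip_width': 0.08580561303173845}
0.0187
```

View pics/side0.png

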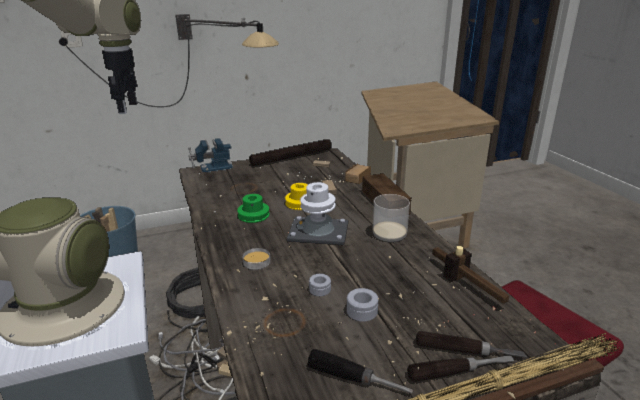

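View pics/top0.png

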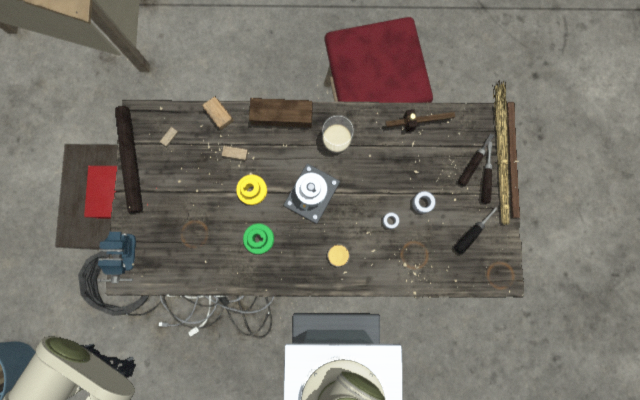

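The silver pulley on the spindle is at side (318,198) / top (311,187). The yellow (side 298,196) and green (side 253,208) ones have its shape but the wrong colour. Collars: the small one is at side (319,284) / top (391,220), the large one at side (363,304) / top (424,202). I'll confirm with enlarged crops.

```bash
python3 - <<'E'
import cv2,numpy as np
s=cv2.imread("pics/side0.png");t=cv2.imread("pics/top0.png")
a=cv2.resize(s[175:255,270:370],None,fx=4,fy=4,interpolation=cv2.INTER_CUBIC)
b=cv2.resize(t[155:235,270:370],None,fx=4,fy=4,interpolation=cv2.INTER_CUBIC)
c=cv2.resize(s[260:320,290:390],None,fx=4,fy=4,interpolation=cv2.INTER_CUBIC)
d=cv2.resize(t[180:240,360:460],None,fx=4,fy=4,interpolation=cv2.INTER_CUBIC)
cv2.imwrite("pics/c0.png",np.vstack([np.hstack([a,b]),np.hstack([c,d])]))
E
```

```text
(no output)
```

View pics/c0.png

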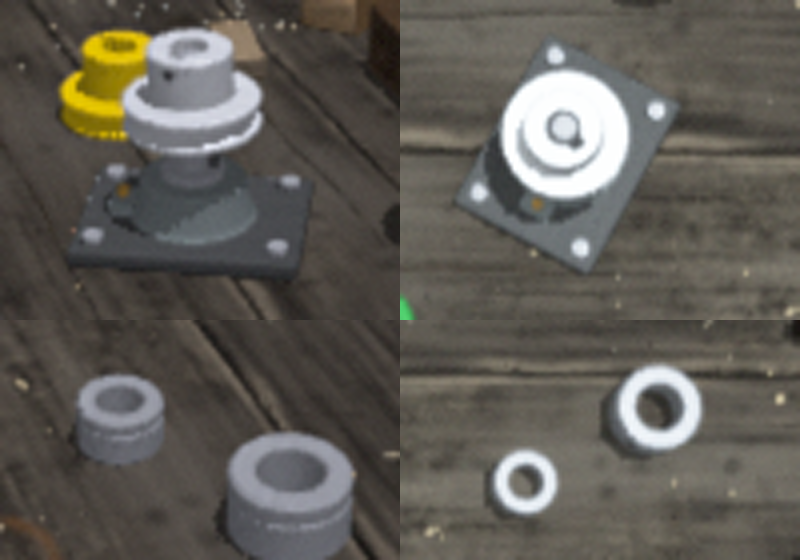

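The crops confirm the silver pulley with its dark grub screw at side px (312,194), and the keyway notch in the top view at about (314,190). The key shows dark at side px (323.5,215), and the oiler's brass cap is at top px (304,206). The small ring is clearly the smaller collar.

```bash
cat > h.py <<'E'
import numpy as np, cv2
from rig import env
def K(n):
    c=env.camera_info(n); f=200/np.tan(np.radians(c["vertical_fov"])/2); return f,c
def ray(n,u,v):
    f,c=K(n); d=c["rotation"]@np.array([(u-c["cx"])/f,(v-c["cy"])/f,1]); return c["eye"],d
def plane(n,u,v,z):
    e,d=ray(n,u,v); return e+d*(z-e[2])/d[2]
def proj(n,p):
    f,c=K(n); q=c["rotation"].T@(np.array(p)-c["eye"]); return c["cx"]+f*q[0]/q[2],c["cy"]+f*q[1]/q[2]
E
python3 - <<'E'
from h import *
tc=lambda x,y:(270+(x-400)/4-.0,155+y/4)
B=[plane("top",*tc(*p),.014) for p in [(556,55),(656,110),(581,248),(479,192)]]
for b in B: print("bolt",b.round(4))
print("sp",[np.linalg.norm(B[i]-B[(i+1)%4]).round(4) for i in range(4)])
c=np.mean(B,0); print("centre",c.round(4))
d=((B[0]+B[1])-(B[2]+B[3]))/2; print("x dir deg",np.degrees(np.arctan2(d[1],d[0])))
o=plane("top",*tc(537,204),.03); print("oiler",(o-c).round(4),np.degrees(np.arctan2(*(c-o)[1::-1])))
m=plane("top",*tc(564,127),.120); print("shaft end",m.round(4))
for z in(.120,.126):
  k=plane("top",*tc(577,142),z);print("notch",k.round(4),np.degrees(np.arctan2(*(k-c)[1::-1])),np.linalg.norm((k-c)[:2]))
print("boss c",plane("top",*tc(563,125),.126).round(4))
g=plane("side",270+168/4,175+75/4,.112);print("grub",(g-c).round(4),np.degrees(np.arctan2(*(g-c)[1::-1])))
g=plane("side",270+214/4,175+160/4,.066);print("key",(g-c).round(4),np.degrees(np.arctan2(*(g-c)[1::-1])))
t=plane("top",360+(525-400)/4,180+(482-320)/4,.026);print("collar top",t.round(4))
t=plane("side",290+120/4,260+(402-320)/4,.026);print("collar side",t.round(4))
t=plane("top",360+(658-400)/4,180+(408-320)/4,.035);print("big",t.round(4))
for n,u,v,z in(("glass",338,137,0.03),("tin",338,255,.018),):print(n,plane("top",u,v,z).round(3))
E
```

```text
bolt [0.6347 0.0959 0.014 ]
bolt [0.5955 0.0245 0.014 ]
bolt [0.4967 0.0768 0.014 ]
bolt [0.5358 0.149  0.014 ]
sp [np.float64(0.0815), np.float64(0.1118), np.float64(0.0822), np.float64(0.1123)]
centre [0.5657 0.0866 0.014 ]
x dir deg -28.04652670943496
oiler [-0.0401  0.0209  0.016 ] -27.52240321480301
shaft end [0.5649 0.0872 0.12  ]
notch [0.5551 0.0786 0.12  ] -143.21189567866787 0.013231787145585133
notch [0.5541 0.0785 0.126 ] -145.23841137525454 0.014067086279624658
boss c [0.5652 0.0877 0.126 ]
grub [-0.0144 -0.0055  0.098 ] -159.17014134020005
key [ 0.0035 -0.0344  0.052 ] -84.15821277071969
collar top [ 0.4873 -0.135   0.026 ]
collar side [ 0.49   -0.1377  0.026 ]
big [ 0.5388 -0.227   0.035 ]
glass [0.724 0.014 0.03 ]
tin [0.391 0.013 0.018]
```

Request:
{"method": "play_rows", "body": {"travel": [[2.2,-2.4,0],[2.2,-2.4,0],[2.2,-2.4,0],[2.2,-2.4,0],[2.2,-2.4,0],[2.2,-2.4,0],[2.2,-2.4,0],[2.2,-2.4,0],[2.2,-2.4,0],[2.2,-2.4,0],[2.2,-2.4,0],[2.2,-2.4,0]], "rotation": [[0,0,-0.12],[0,0,-0.12],[0,0,-0.12],[0,0,-0.12],[0,0,-0.12],[0,0,-0.12],[0,0,-0.12],[0,0,-0.12],[0,0,-0.12],[0,0,-0.12],[0,0,-0.12],[0,0,-0.12]], "claw": [8.5,8.5,8.5,8.5,8.5,8.5,8.5,8.5,8.5,8.5,8.5,8.5], "squeeze": 25}}

```text
time_s: 1.1
position: [0.4322, 0.2242, 0.2012]
tool_rot: [[-0.008, 0.975, -0.221], [0.003, -0.221, -0.975], [-1.0, -0.008, -0.001]]
ft_force: [1.0, -0.2, -0.5]
grip_width: 0.0846
```

```bash
python3 - <<'E'
from h import *
from scipy.optimize import least_squares
c=np.array([.5654,.087]); 
f=lambda x:np.array(proj("side",[c[0]+.026*np.cos(x[0]),c[1]+.026*np.sin(x[0]),x[1]]))-[270+168/4,175+75/4]
s=least_squares(f,[-2.5,.11]);print(np.degrees(s.x[0]),s.x[1],s.cost)
f=lambda x:np.array(proj("side",[c[0]+.0155*np.cos(x[0]),c[1]+.0155*np.sin(x[0]),x[1]]))-[270+214/4,175+160/4]
s=least_squares(f,[-.5,.06]);print(np.degrees(s.x[0]),s.x[1],s.cost)
E
```

```text
-135.0355596899338 0.11826754405265878 4.0389678347315804e-28
-20.443004670573707 0.04932328693822929 0.004144063122798466
```

Request:
{"method": "play_rows", "body": {"travel": [[2.2,-2.3,0],[2.2,-2.3,0],[2.2,-2.3,0],[2.2,-2.3,0],[2.2,-2.3,0],[2.2,-2.3,0],[0,0,0],[0,0,0]], "rotation": [[0,0,-0.11],[0,0,-0.11],[0,0,-0.11],[0,0,-0.11],[0,0,-0.11],[0,0,-0.11],[0,0,0],[0,0,0]], "claw": [8.5,8.5,8.5,8.5,8.5,8.5,8.5,8.5]}}

```text
time_s: 1.77
position: [0.5719, 0.072, 0.1976]
tool_rot: [[-0.01, 0.597, -0.802], [0.008, -0.802, -0.597], [-1.0, -0.012, 0.003]]
ft_force: [-0.1, 0.2, 0.5]
grip_width: 0.0848
```

```bash
python3 - <<'E'
from h import *
cv2.imwrite("pics/s1.png",cv2.resize(env.get_image("side")[100:260,230:430,::-1],None,fx=4,fy=3.7,interpolation=cv2.INTER_CUBIC))
o=env.observe();print(o["position"],o["tool_rot"],o["q"],o["ft_force"])
E
```

```text
[0.57177061 0.07208886 0.19748158] [[-0.00998315  0.59712318 -0.80208743]
 [ 0.00732074 -0.80206226 -0.59719556]
 [-0.99992337 -0.01183377  0.00363572]] [-4.76462933 25.04415547 70.40426355  0.37181739 85.15656241 48.53366387] [-0.34778143  0.18532498 -0.66248788]
```

View pics/s1.png

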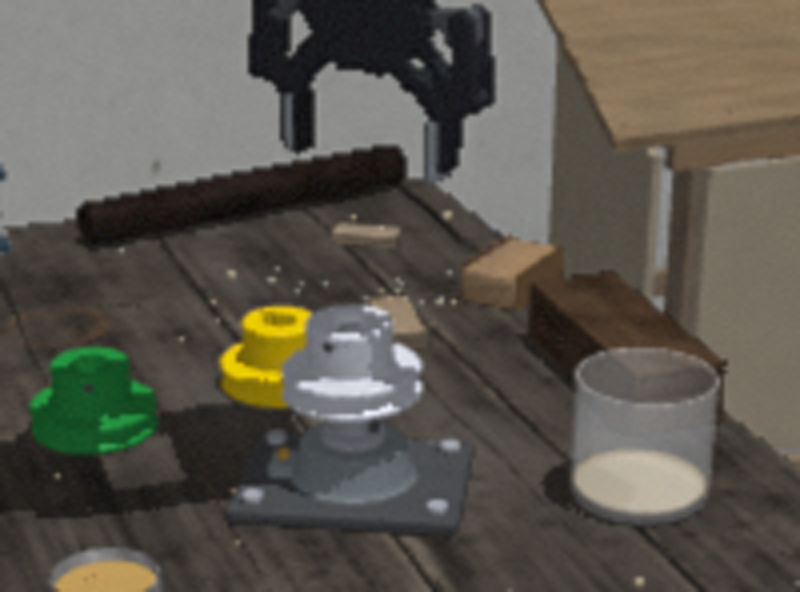

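The gripper is above and clear of everything. The silver pulley with the grub screw is at crop (330,346).

Request:
{"method": "play_rows", "body": {"travel": [[-0.64,1.5,0],[0,0,-1.5],[0,0,-1.5],[0,0,-1.5],[0,0,-1.5],[0,0,0],[0,0,0]], "rotation": [[-0.008,-0.01,0],[0,0,0],[0,0,0],[0,0,0],[0,0,0],[0,0,0],[0,0,0]], "claw": [8.5,8.5,8.5,8.5,8.5,8.5,8.5]}}

```text
time_s: 2.4
position: [0.5607, 0.0934, 0.1365]
tool_rot: [[0.0, 0.608, -0.794], [-0.0, -0.794, -0.608], [-1.0, 0.0, 0.0]]
ft_force: [-0.0, -0.5, 0.6]
grip_width: 0.0849
```

Request:
{"method": "play_rows", "body": {"travel": [[0.4,-0.55,0],[0,0,0],[0,0,-1.0],[0,0,-1.0],[0,0,-1.0],[0,0,-1.0],[0,0,0],[0,0,0]], "rotation": [[0,0,0],[0,0,0],[0,0,0],[0,0,0],[0,0,0],[0,0,0],[0,0,0],[0,0,0]], "claw": [8.5,8.5,8.5,8.5,8.5,8.5,8.5,8.5]}}

```text
time_s: 3.07
position: [0.5656, 0.0881, 0.096]
tool_rot: [[0.005, 0.61, -0.793], [-0.001, -0.793, -0.61], [-1.0, 0.004, -0.004]]
ft_force: [0.4, 0.6, 0.8]
grip_width: 0.0847
```

Request:
{"method": "play_rows", "body": {"travel": [[0,-0.1,-0.3],[0,0,0],[0,0,0],[0,0,0],[0,0,0],[0,0,0],[0,0,0],[0,0,0],[0,0,0],[0,0,0]], "rotation": [[0,0.005,0],[0,0,0],[0,0,0],[0,0,0],[0,0,0],[0,0,0],[0,0,0],[0,0,0],[0,0,0],[0,0,0]], "claw": [8.5,8.5,5.0,5.0,5.0,5.0,5.0,5.0,5.0,5.0], "squeeze": 30}}

```text
time_s: 3.9
position: [0.5661, 0.0875, 0.0949]
tool_rot: [[0.003, 0.61, -0.793], [0.0, -0.793, -0.61], [-1.0, 0.002, -0.002]]
ft_force: [0.3, -0.2, -0.1]
grip_width: 0.0498
```

```bash
python3 - <<'E'
from h import *
cv2.imwrite("pics/s2.png",cv2.resize(env.get_image("side")[140:260,260:410,::-1],None,fx=5,fy=5,interpolation=cv2.INTER_CUBIC))
o=env.observe();print(o["position"],o["tool_rot"],o["q"],o["ft_force"],o["wrist_torque"],o["grip_width"])
E
```

```text
[0.56611948 0.08751629 0.09493367] [[ 2.81060522e-03  6.09761852e-01 -7.92579703e-01]
 [ 2.88374818e-04 -7.92583294e-01 -6.09763592e-01]
 [-9.99996009e-01  1.48524471e-03 -2.40347871e-03]] [-3.06124931e+00  2.97396961e+01  8.05246345e+01  2.67826629e-02
  6.95757476e+01  4.93570033e+01] [-0.43655434  0.09996619  0.88078205] [-0.00738562  0.04949469  0.01270964] 0.04999283507685697
```

View pics/s2.png

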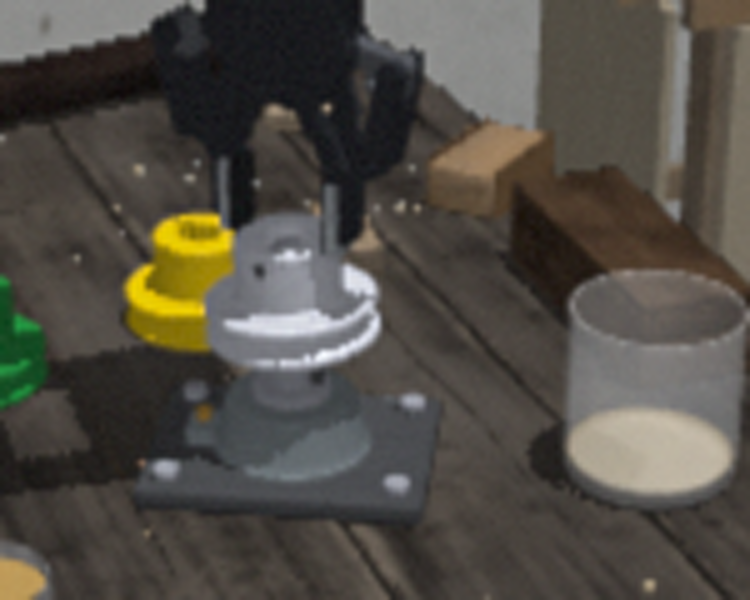

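```bash
python3 - <<'E'
from h import *
for p in ([.582,.067,.10],[.55,.108,.10],[.566,.0875,.095],[.5654,.087,.126],[.5654,.087,.074],[.5654,.087,.046]):
  u,v=proj("side",p);print(p,round(u,1),round(v,1),"crop",round((u-260)*5),round((v-140)*5))
im=env.get_image("top");cv2.imwrite("pics/t2.png",cv2.resize(im[130:240,240:390,::-1],None,fx=5,fy=5,interpolation=cv2.INTER_CUBIC))
for p in ([.582,.067,.10],[.55,.108,.10],[.5654,.087,.126]):
  u,v=proj("top",p);print("topcrop",round((u-240)*5),round((v-130)*5))
E
```

```text
[0.582, 0.067, 0.1] 326.3 198.7 crop 331 293
[0.55, 0.108, 0.1] 307.9 193.8 crop 239 269
[0.566, 0.0875, 0.095] 317.0 198.1 crop 285 291
[0.5654, 0.087, 0.126] 316.7 186.5 crop 283 232
[0.5654, 0.087, 0.074] 316.9 206.0 crop 285 330
[0.5654, 0.087, 0.046] 317.1 216.2 crop 285 381
topcrop 394 259
topcrop 316 318
topcrop 355 281
```

View pics/t2.png

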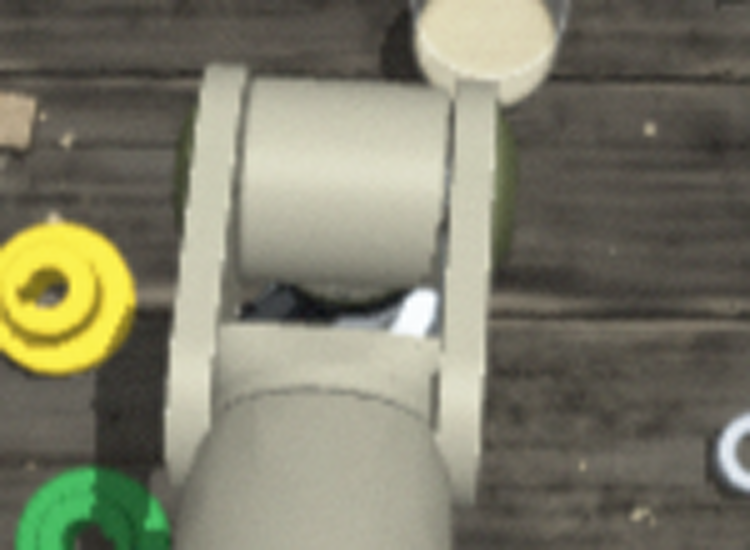

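```bash
python3 - <<'E'
from h import *
T=np.array([.5718,.0721,.1975]);y=np.array([.597,-.802,-.012])
for z in (0,.013,.02,.03):
  print(z,[np.round(proj("side",T+s*.046*y+[0,0,z]),1) for s in(1,-1)])
E
```

```text
0 [array([338.5, 164.3]), array([304.6, 156.1])]
0.013 [array([338.5, 158.9]), array([304.5, 150.8])]
0.02 [array([338.5, 155.9]), array([304.4, 147.9])]
0.03 [array([338.6, 151.6]), array([304.3, 143.8])]
```

The finger tips appear about 20 mm higher than the TCP suggests (crop (330,255) against a predicted 293), and the width of 49.9 mm equals the commanded value. So the pads may not be on the boss; I'll test by closing further.

Request:
{"method": "play_rows", "body": {"travel": [[0,0,0],[0,0,0],[0,0,0]], "rotation": [[0,0,0],[0,0,0],[0,0,0]], "claw": [4.6,4.6,4.6]}}

```text
time_s: 4.25
position: [0.5667, 0.0868, 0.0952]
tool_rot: [[0.004, 0.61, -0.793], [-0.001, -0.793, -0.61], [-1.0, 0.003, -0.003]]
ft_force: [-0.3, -0.3, 0.5]
grip_width: 0.0464
```

The fingers close freely, so the pads are above the boss. The real tips are about 25–30 mm above the reported TCP. I'll open, go lower and watch the force.

Request:
{"method": "play_rows", "body": {"travel": [[0,0,0],[0,0,0],[0,0,0],[0,0,0],[0,0,-0.7],[0,0,-0.7],[0,0,0],[0,0,0]], "rotation": [[0,0,0],[0,0,0],[0,0,0],[0,0,0],[0,0.003,0],[0,0,0],[0,0,0],[0,0,0]], "claw": [8.0,8.0,8.0,8.0,8.0,8.0,8.0,8.0]}}

```text
time_s: 4.92
position: [0.566, 0.0874, 0.0789]
tool_rot: [[-0.001, 0.61, -0.793], [0.0, -0.793, -0.61], [-1.0, -0.001, 0.001]]
ft_force: [0.6, -0.1, 0.7]
grip_width: 0.0799
```

```bash
python3 - <<'E'
from h import *
cv2.imwrite("pics/s3.png",cv2.resize(env.get_image("side")[140:260,260:410,::-1],None,fx=5,fy=5,interpolation=cv2.INTER_CUBIC))
o=env.observe();print(o["position"],o["q"],o["ft_force"],o["wrist_torque"],o["grip_width"])
E
```

```text
[0.56588108 0.08737661 0.07886945] [-3.06734337e+00  3.08779864e+01  8.15010599e+01  6.89190119e-03
  6.77049052e+01  4.93684323e+01] [-0.49952762 -0.2721944  -0.50340465] [0.04118785 0.03285572 0.00227311] 0.07981329015819089
```

View pics/s3.png

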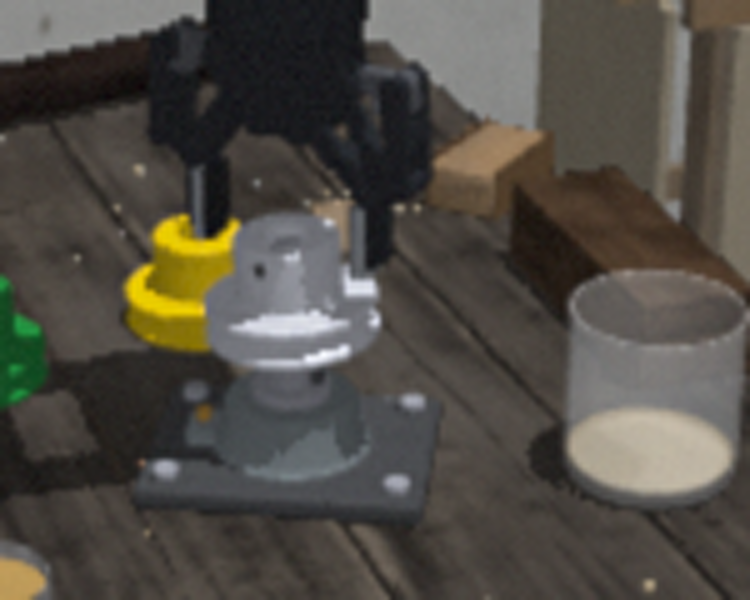

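Fingers now straddle the boss, with tips at crop (358,270) and (197,237), or about z 0.115. I'll go down about 8 mm more, then close.

Request:
{"method": "play_rows", "body": {"travel": [[0,0,-0.7],[0,0,0],[0,0,0],[0,0,0],[0,0,0],[0,0,0],[0,0,0],[0,0,0]], "rotation": [[0,0,0],[0,0,0],[0,0,0],[0,0,0],[0,0,0],[0,0,0],[0,0,0],[0,0,0]], "claw": [8.0,8.0,4.8,4.8,4.8,4.8,4.8,4.8], "squeeze": 30}}

```text
time_s: 5.63
position: [0.5655, 0.0879, 0.0716]
tool_rot: [[-0.002, 0.61, -0.793], [0.001, -0.793, -0.61], [-1.0, -0.002, 0.001]]
ft_force: [0.1, 0.8, -0.3]
grip_width: 0.0518
```

```bash
python3 - <<'E'
from h import *
cv2.imwrite("pics/s4.png",cv2.resize(env.get_image("side")[140:260,260:410,::-1],None,fx=5,fy=5,interpolation=cv2.INTER_CUBIC))
o=env.observe();print(o["position"],o["tool_rot"],o["ft_force"],o["wrist_torque"],o["grip_width"])
E
```

```text
[0.56549526 0.08792208 0.07161954] [[-1.89197543e-03  6.09855190e-01 -7.92510610e-01]
 [ 8.71204683e-04 -7.92510723e-01 -6.09857357e-01]
 [-9.99997831e-01 -1.84427409e-03  9.68102118e-04]] [-0.41710082  0.36109588  0.1843278 ] [-0.01145435  0.08166144 -0.06223014] 0.05185600119424349
```

View pics/s4.png

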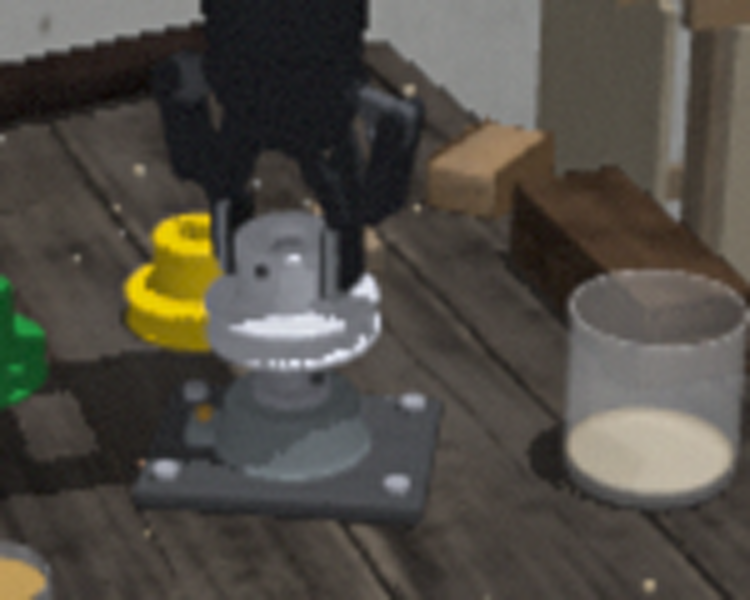

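Gripped at 51.8 mm, which matches the 52 mm boss, with the tip just above the rim. Now turning it counter-clockwise.

Request:
{"method": "play_rows", "body": {"travel": [[0,0,0],[0,0,0],[0,0,0],[0,0,0],[0,0,0],[0,0,0],[0,0,0],[0,0,0],[0,0,0],[0,0,0],[0,0,0],[0,0,0]], "rotation": [[0,0,0.1],[0,0,0.1],[0,0,0.1],[0,0,0.1],[0,0,0.1],[0,0,0.1],[0,0,0.1],[0,0,0.1],[0,0,0.1],[0,0,0.1],[0,0,0.1],[0,0,0.1]], "claw": [4.8,4.8,4.8,4.8,4.8,4.8,4.8,4.8,4.8,4.8,4.8,4.8]}}

```text
time_s: 6.68
position: [0.5687, 0.087, 0.0722]
tool_rot: [[0.005, 0.943, 0.333], [0.002, 0.333, -0.943], [-1.0, 0.006, 0.0]]
ft_force: [0.2, 0.9, -0.3]
grip_width: 0.0518
```

```bash
python3 - <<'E'
from h import *
cv2.imwrite("pics/s5.png",cv2.resize(env.get_image("side")[140:260,260:410,::-1],None,fx=5,fy=5,interpolation=cv2.INTER_CUBIC))
o=env.observe();r=o["tool_rot"];print(o["position"],np.degrees(np.arctan2(r[1,1],r[0,1])),r[:,0],o["ft_force"],o["wrist_torque"],o["grip_width"])
E
```

```text
[0.56869087 0.08704011 0.07213483] 19.79659038910411 [ 0.00542047  0.00190909 -0.99998349] [-0.2228868   1.84032785  0.07336564] [ 0.19994153 -0.07117622 -0.03300227] 0.051900748431521385
```

View pics/s5.png

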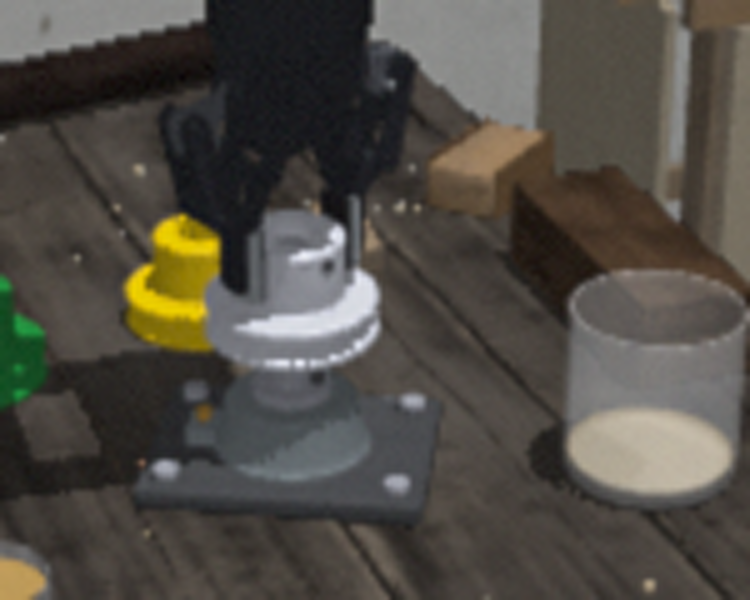

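```bash
python3 - <<'E'
from h import *
from scipy.optimize import least_squares
obs=[((262,271),0),((328,265),72.2)]
def f(x):
  r=[]
  for (u,v),d in obs:
    a=x[0]+np.radians(d); p=proj("side",[.5657+x[2]+.026*np.cos(a),.0872+x[3]+.026*np.sin(a),x[1]])
    r+=[p[0]-(260+u/5),p[1]-(140+v/5)]
  return r+[x[2]/.0015,x[3]/.0015]
s=least_squares(f,[-2.4,.11,0,0]);print(np.degrees(s.x[0]),s.x,s.fun)
E
```

```text
-132.80491095244096 [-2.31788296e+00  1.16872306e-01  1.35600738e-04 -5.57900224e-05] [ 0.1593963   0.10734415 -0.31314967 -0.10927554  0.09040049 -0.03719335]
```

The grub screw has turned with the gripper (crop 262→328). The fit puts the keyway at about −61° with the key at −28°. I'll turn most of the rest, then sweep slowly under a light press.

Request:
{"method": "play_rows", "body": {"travel": [[-0.2,0,0],[-0.1,0,0],[0,0,0],[0,0,0],[0,0,0],[0,0,-0.1],[0,0,-0.1],[0,0,-0.1],[0,0,-0.1]], "rotation": [[0,0.003,0.1],[0,0,0.1],[0,0,0.1],[0,0,0.05],[0,0,0],[0,0,0.02],[0,0,0.02],[0,0,0.02],[0,0,0.02]], "claw": [4.8,4.8,4.8,4.8,4.8,4.8,4.8,4.8,4.8]}}

```text
time_s: 7.48
position: [0.5698, 0.0876, 0.0714]
tool_rot: [[0.013, 0.715, 0.699], [0.006, 0.698, -0.716], [-1.0, 0.013, 0.004]]
ft_force: [-2.2, 1.7, 6.8]
grip_width: 0.0514
```

```bash
cat > st.py <<'E'
from h import *
o=env.observe();r=o["tool_rot"];print(o["position"].round(4),"yaw",np.degrees(np.arctan2(r[1,1],r[0,1])).round(1),"x",r[:,0].round(4),"F",o["ft_force"].round(1),"T",o["wrist_torque"].round(2),o["grip_width"].round(4))
E
python3 st.py
```

```text
Traceback (most recent call last):
  File "st.py", line 2, in <module>
    o=env.observe();r=o["tool_rot"];print(o["position"].round(4),"yaw",np.degrees(np.arctan2(r[1,1],r[0,1])).round(1),"x",r[:,0].round(4),"F",o["ft_force"].round(1),"T",o["wrist_torque"].round(2),o["grip_width"].round(4))
                                                                                                                                                                                                    ^^^^^^^^^^^^^^^^^^^^^
AttributeError: 'float' object has no attribute 'round'
```

Request:
{"method": "play_rows", "body": {"travel": [[-0.3,0,0],[-0.1,0,-0.1],[0,0,-0.15],[0,0,-0.15],[0,0,-0.15],[0,0,-0.15]], "rotation": [[-0.006,0.013,0],[0,0,0.02],[0,0,0.02],[0,0,0.02],[0,0,0.02],[0,0,0.02]], "claw": [4.8,4.8,4.8,4.8,4.8,4.8]}}

```text
time_s: 7.98
position: [0.5695, 0.0875, 0.0708]
tool_rot: [[0.012, 0.647, 0.762], [-0.001, 0.762, -0.647], [-1.0, 0.007, 0.01]]
ft_force: [1.0, 3.1, -1.0]
grip_width: 0.0519
```

```bash
sed -i 's/o\["grip_width"\].round(4)/o["grip_width"]/' st.py
python3 st.py
```

```text
[0.5695 0.0875 0.0708] yaw 49.7 x [ 1.220e-02 -9.000e-04 -9.999e-01] F [ 1.   3.1 -1. ] T [ 0.61 -0.15  0.02] 0.051890387312362396
```

Request:
{"method": "play_rows", "body": {"travel": [[0,0,-0.3],[0,0,-0.3],[0,0,-0.3],[0,0,-0.3],[0,0,-0.3],[0,0,-0.3]], "rotation": [[0,0.005,0.02],[0,0.005,0.02],[0,0,0.02],[0,0,0.02],[0,0,0.02],[0,0,0.02]], "claw": [4.8,4.8,4.8,4.8,4.8,4.8]}}

```text
time_s: 8.48
position: [0.5687, 0.0882, 0.0503]
tool_rot: [[-0.001, 0.546, 0.838], [0.0, 0.838, -0.546], [-1.0, -0.0, -0.001]]
ft_force: [1.8, 1.3, -0.7]
grip_width: 0.0517
```

```bash
python3 st.py; python3 - <<'E'
from h import *
cv2.imwrite("pics/s6.png",cv2.resize(env.get_image("side")[140:260,260:410,::-1],None,fx=5,fy=5,interpolation=cv2.INTER_CUBIC))
E
```

```text
[0.5687 0.0882 0.0503] yaw 56.9 x [-1.e-03  4.e-04 -1.e+00] F [ 1.8  1.3 -0.7] T [ 0.33 -0.24  0.06] 0.05166344778353846
```

View pics/s6.png

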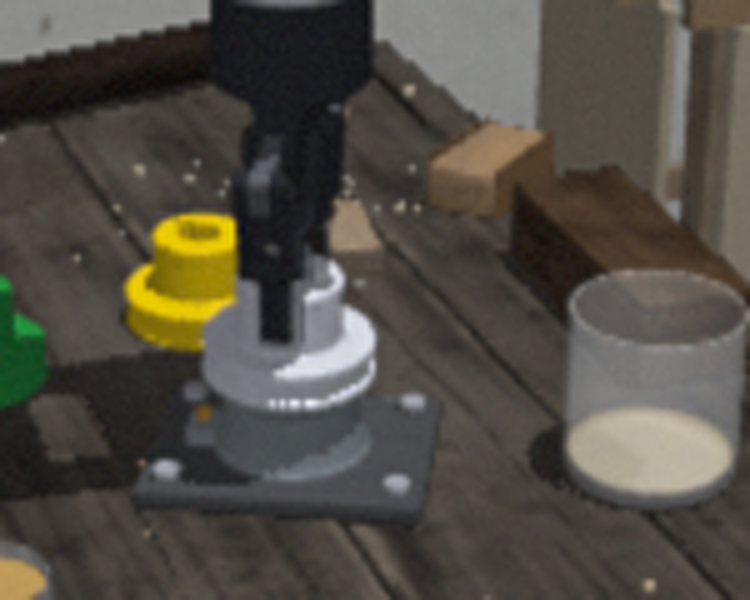

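The keyway has found the key: the pulley has sunk about 20 mm (rim now at crop y≈370). I'll push the remaining 8 mm.

Request:
{"method": "play_rows", "body": {"travel": [[0,0,-0.3],[0,0,-0.3],[0,0,-0.3],[0,0,-0.2],[0,0,0]], "rotation": [[0,0,0],[0,0,0],[0,0,0],[0,0,0],[0,0,0]], "claw": [4.8,4.8,4.8,4.8,4.8]}}

```text
time_s: 8.95
position: [0.5691, 0.0883, 0.0449]
tool_rot: [[0.004, 0.544, 0.839], [-0.001, 0.839, -0.544], [-1.0, 0.001, 0.003]]
ft_force: [1.1, 0.2, -4.0]
grip_width: 0.0514
```

```bash
python3 st.py
```

```text
[0.5691 0.0883 0.0449] yaw 57.0 x [ 3.6e-03 -6.0e-04 -1.0e+00] F [ 1.1  0.2 -4. ] T [ 0.04 -0.15  0.04] 0.051425180809912964
```

Request:
{"method": "play_rows", "body": {"travel": [[0,0,-0.3],[0,0,-0.3],[0,0,0],[0,0,0],[0,0,0],[0,0,0],[0,0,0]], "rotation": [[0,0,0],[0,0,0],[0,0,0],[0,0,0],[0,0,0],[0,0,0],[0,0,0]], "claw": [4.8,4.8,4.8,6.5,8.0,8.0,8.0]}}

```text
time_s: 9.53
position: [0.5691, 0.0874, 0.044]
tool_rot: [[0.007, 0.544, 0.839], [-0.003, 0.839, -0.544], [-1.0, 0.001, 0.008]]
ft_force: [0.5, -0.1, 0.5]
grip_width: 0.0801
```

```bash
python3 st.py
```

```text
[0.5691 0.0874 0.044 ] yaw 57.0 x [ 0.0071 -0.0031 -1.    ] F [ 0.5 -0.1  0.5] T [0.07 0.01 0.  ] 0.080148763023935
```

Request:
{"method": "play_rows", "body": {"travel": [[0,0,2],[0,0,3],[0,0,3],[0,0,3],[0,0,1],[-1.0,-2.6,0],[-1.0,-2.6,0],[-1.0,-2.6,0],[-1.0,-2.6,0],[-1.0,-2.6,0],[-1.0,-2.6,0],[-1.0,-2.6,0]], "rotation": [[0.003,0.007,0],[0,0,0],[0,0,0],[0,0,0],[0,0,0],[0,0,-0.07],[0,0,-0.07],[0,0,-0.07],[0,0,-0.07],[0,0,-0.07],[0,0,-0.07],[0,0,-0.07]], "claw": [8.5,8.5,8.5,8.5,8.5,8.5,8.5,8.5,8.5,8.5,8.5,8.5]}}

```text
time_s: 10.53
position: [0.4947, -0.098, 0.164]
tool_rot: [[-0.007, 0.882, 0.472], [0.005, 0.472, -0.882], [-1.0, -0.004, -0.007]]
ft_force: [0.3, 0.6, -0.2]
grip_width: 0.0847
```

Request:
{"method": "play_rows", "body": {"travel": [[0,0,0],[0,0,0]], "rotation": [[0,0,0],[0,0,0]], "claw": [8.5,8.5]}}

```text
time_s: 10.7
position: [0.4931, -0.1024, 0.1633]
tool_rot: [[-0.009, 0.886, 0.464], [0.004, 0.464, -0.886], [-1.0, -0.006, -0.008]]
ft_force: [0.9, 0.3, -0.2]
grip_width: 0.0848
```

```bash
python3 st.py; python3 - <<'E'
from h import *
a=env.get_image("side")[:,:,::-1];b=env.get_image("top")[:,:,::-1]
cv2.imwrite("pics/sfull7.png",a)
A=cv2.resize(a[150:320,250:410],None,fx=3.5,fy=3.5,interpolation=cv2.INTER_CUBIC)[:600,:400]
A=cv2.resize(a[160:300,270:370],None,fx=4,fy=4,interpolation=cv2.INTER_CUBIC)
B=cv2.resize(b[140:280,270:370],None,fx=4,fy=4,interpolation=cv2.INTER_CUBIC)
cv2.imwrite("pics/c7.png",np.hstack([A,B]))
E
```

```text
[ 0.4931 -0.1024  0.1633] yaw 27.6 x [-0.009   0.0042 -1.    ] F [ 0.9  0.3 -0.2] T [-0.05  0.02 -0.01] 0.08477504289057514
```

View pics/c7.png

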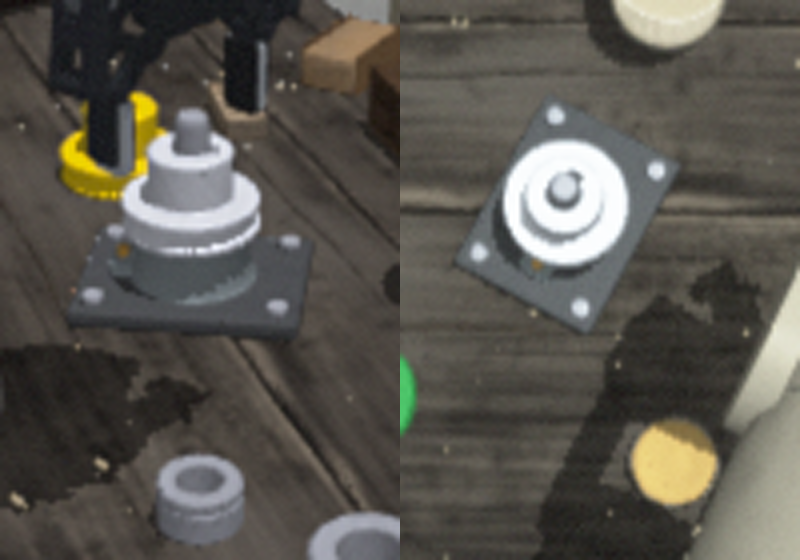

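View pics/sfull7.png

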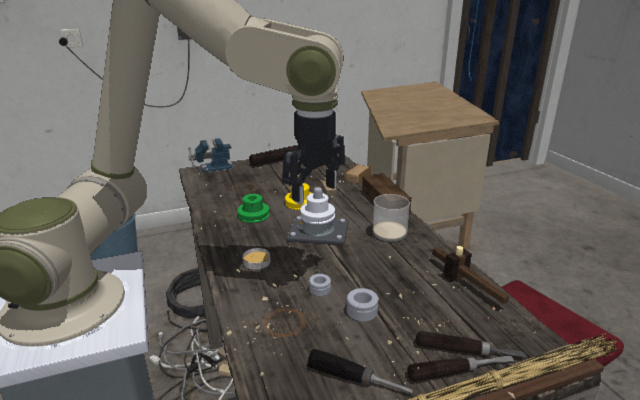

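The pulley is home: the shaft stands out of the boss (side crop (193,117)), with the rim right on the housing.

```bash
python3 - <<'E'
from h import *
print("shaft_end top",plane("top",270+166/4,140+187/4,.12).round(4),"side",plane("side",270+193/4,160+117/4,.12).round(4))
print("boss top c side",plane("side",270+190/4,160+152/4,.098).round(4))
T=np.array([.4931,-.1024,.1633]);y=np.array([.886,.464,0])
for z in(0,.037):print([np.round(proj("side",T+s*.046*y+[0,0,z]),1) for s in(1,-1)])
print("obs tips",(270+262/4,160+107/4),(270+120/4,160+172/4))
c=np.array([.4885,-.136])
for n in("side",):
  g=cv2.cvtColor(cv2.imread("pics/side0.png"),cv2.COLOR_BGR2GRAY)
print("collar side from ring outer mid", plane("side",270+200/4,160+481/4,.026).round(4))
# outline width
for r in(.022,):
  for c in([.4873,-.135],[.49,-.1377]): print([np.round(proj("side",[c[0]+r*np.cos(a),c[1]+r*np.sin(a),.026]),1) for a in(0,1.57,3.14,-1.57)], [np.round(proj("top",[c[0]+r*np.cos(a),c[1]+r*np.sin(a),.026]),1) for a in(0,1.57,3.14,-1.57)])
E
```

```text
shaft_end top [0.5649 0.0859 0.12  ] side [0.5679 0.0832 0.12  ]
boss top c side [0.5652 0.0818 0.098 ]
[array([330.1, 204.4]), array([298.1, 220.9])]
[array([330.1, 187.7]), array([297.5, 203.4])]
obs tips (335.5, 186.75) (300.0, 203.0)
collar side from ring outer mid [ 0.4903 -0.1369  0.026 ]
[array([328.5, 277.8]), array([314.6, 274.1]), array([308. , 282.4]), array([322.1, 286.2])] [array([391.1, 212.6]), array([383.4, 220.4]), array([391.3, 228.4]), array([399.1, 220.6])]
[array([330.2, 278.2]), array([316.3, 274.6]), array([309.7, 282.8]), array([323.9, 286.7])] [array([392.1, 211.7]), array([384.3, 219.5]), array([392.3, 227.4]), array([400.1, 219.6])]
```

Request:
{"method": "play_rows", "body": {"travel": [[-0.3,-2.2,-2],[0,0,-3],[0,0,-3],[0,0,0],[0,0,0]], "rotation": [[-0.004,-0.009,0],[0,0,0],[0,0,0],[0,0,0],[0,0,0]], "claw": [8.5,8.5,8.5,8.5,8.5]}}

```text
time_s: 11.22
position: [0.4934, -0.1201, 0.0822]
tool_rot: [[0.005, 0.88, 0.475], [-0.002, 0.475, -0.88], [-1.0, 0.004, 0.004]]
ft_force: [-0.2, 0.1, -0.2]
grip_width: 0.0848
```

```bash
python3 st.py; python3 - <<'E'
from h import *
a=env.get_image("side")[:,:,::-1]
cv2.imwrite("pics/s8.png",cv2.resize(a[200:320,250:400],None,fx=5,fy=5,interpolation=cv2.INTER_CUBIC))
E
```

```text
[ 0.4934 -0.1201  0.0822] yaw 28.4 x [ 0.0051 -0.0015 -1.    ] F [-0.2  0.1 -0.2] T [ 0.02 -0.01  0.04] 0.08481833648340797
```

View pics/s8.png

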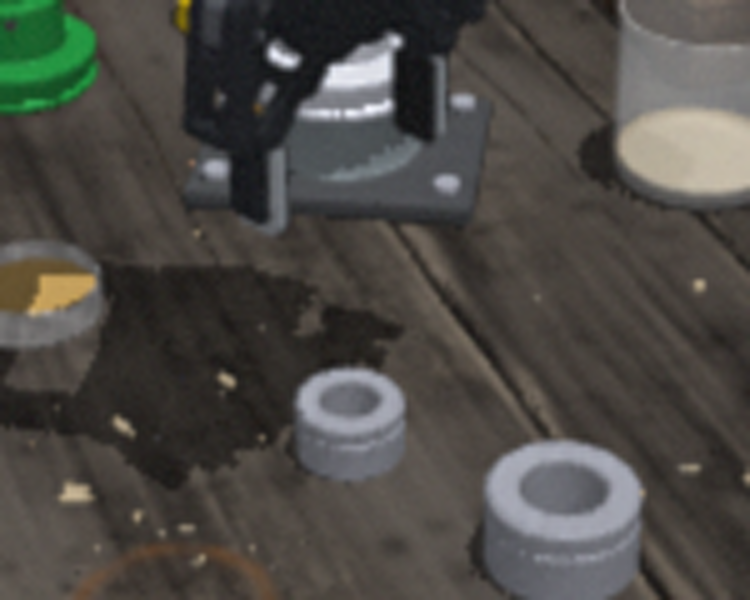

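```bash
python3 - <<'E'
from h import *
T=[.4934,-.1201,.0822]
for z in(.0822,.105,.112,.119,.125): print(z,np.round(proj("side",[T[0],T[1],z]),1))
E
```

```text
0.0822 [318.3 252.1]
0.105 [318.2 242.3]
0.112 [318.2 239.3]
0.119 [318.1 236.2]
0.125 [318.1 233.6]
```

Request:
{"method": "play_rows", "body": {"travel": [[-0.5,-1.3,0],[0,0,-2.0],[0,0,-2.0],[0,0,-2.0],[0,0,0],[0,0,0]], "rotation": [[0.001,0.004,0],[0,0,0],[0,0,0],[0,0,0],[0,0,0],[0,0,0]], "claw": [6.5,6.5,6.5,6.5,6.5,6.5]}}

```text
time_s: 11.77
position: [0.495, -0.133, 0.0309]
tool_rot: [[0.016, 0.876, 0.482], [-0.008, 0.482, -0.876], [-1.0, 0.01, 0.015]]
ft_force: [0.1, 0.1, 0.6]
grip_width: 0.065
```

```bash
python3 st.py; python3 - <<'E'
from h import *
a=env.get_image("side")[:,:,::-1]
cv2.imwrite("pics/s9.png",cv2.resize(a[200:320,250:400],None,fx=5,fy=5,interpolation=cv2.INTER_CUBIC))
E
```

```text
[ 0.495  -0.133   0.0309] yaw 28.8 x [ 0.0164 -0.0084 -0.9998] F [0.1 0.1 0.6] T [ 0.   -0.04  0.  ] 0.06501605202916844
```

View pics/s9.png

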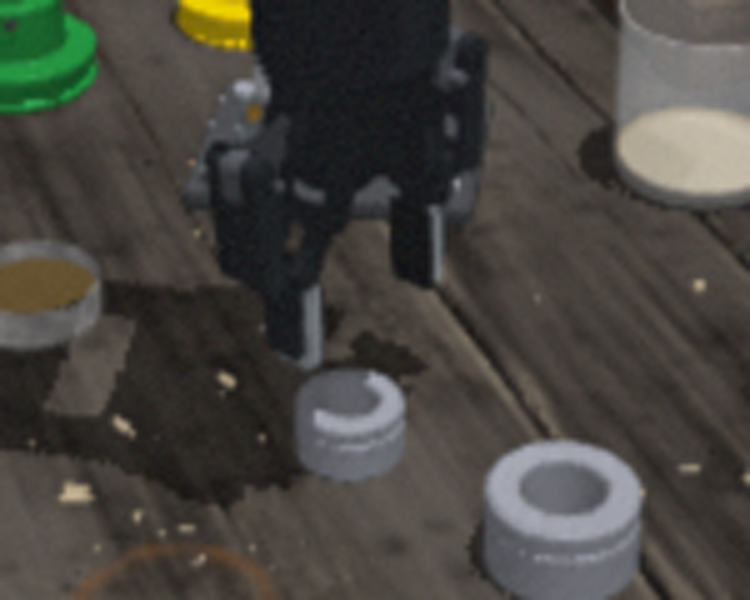

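Request:
{"method": "play_rows", "body": {"travel": [[-0.6,-0.2,0],[0,0,0],[0,0,-1.0],[0,0,-1.0],[0,0,0],[0,0,0]], "rotation": [[0.008,0.016,0],[0,0,0],[0,0,0],[0,0,0],[0,0,0],[0,0,0]], "claw": [6.5,6.5,6.5,6.5,6.5,6.5]}}

```text
time_s: 12.32
position: [0.4908, -0.136, 0.0141]
tool_rot: [[0.006, 0.876, 0.483], [-0.004, 0.483, -0.876], [-1.0, 0.004, 0.006]]
ft_force: [0.5, 0.3, -0.6]
grip_width: 0.0651
```

```bash
python3 st.py; python3 - <<'E'
from h import *
a=env.get_image("side")[:,:,::-1]
cv2.imwrite("pics/s10.png",cv2.resize(a[200:320,250:400],None,fx=5,fy=5,interpolation=cv2.INTER_CUBIC))
E
```

```text
[ 0.4908 -0.136   0.0141] yaw 28.9 x [ 0.0063 -0.0037 -1.    ] F [ 0.5  0.3 -0.6] T [-0.01  0.07  0.04] 0.06511358037339879
```

View pics/s10.png

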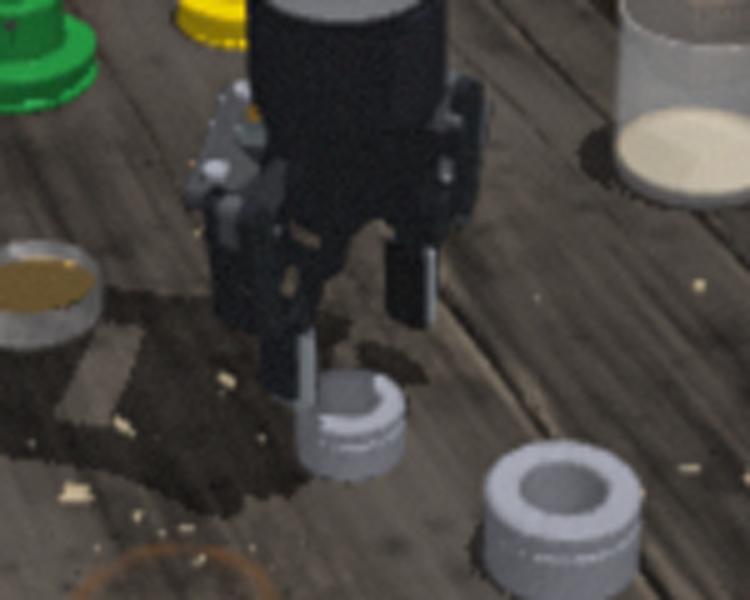

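Request:
{"method": "play_rows", "body": {"travel": [[-0.3,0.05,0],[0,0,0],[0,0,-1.0],[-0.05,0,-0.8],[0,0,0],[0,0,0]], "rotation": [[0.004,0.006,0],[0,0,0],[0,0.004,0],[0,0.004,0],[0,0,0],[0,0,0]], "claw": [6.5,6.5,6.5,6.5,6.5,6.5]}}

```text
time_s: 12.87
position: [0.4868, -0.1353, -0.0059]
tool_rot: [[-0.01, 0.876, 0.483], [0.001, 0.483, -0.876], [-1.0, -0.008, -0.006]]
ft_force: [-0.5, -0.8, 0.6]
grip_width: 0.0649
```

```bash
python3 st.py; python3 - <<'E'
from h import *
a=env.get_image("side")[:,:,::-1]
cv2.imwrite("pics/s11.png",cv2.resize(a[200:320,250:400],None,fx=5,fy=5,interpolation=cv2.INTER_CUBIC))
E
```

```text
[ 0.4868 -0.1353 -0.0059] yaw 28.9 x [-0.0097  0.001  -1.    ] F [-0.5 -0.8  0.6] T [-0.    0.02 -0.02] 0.06485488073897785
```

View pics/s11.png

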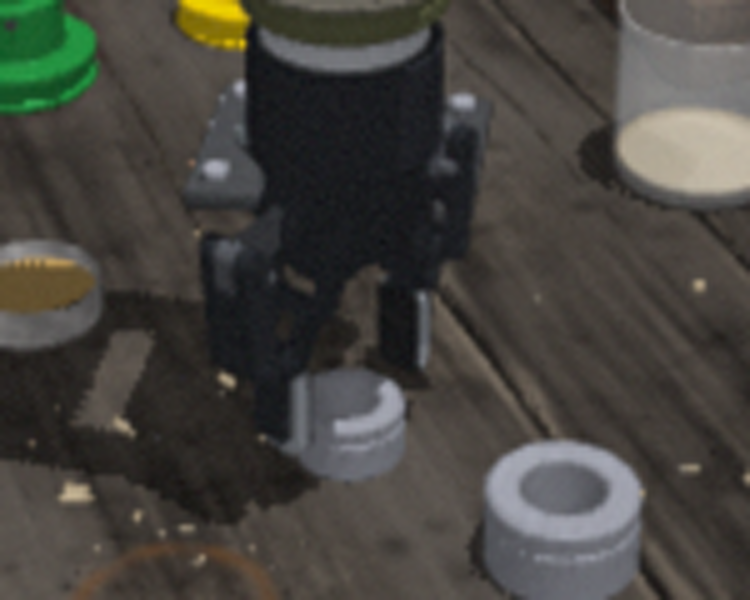

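The jaws straddle the small collar nicely (left tip crop (275,440), right (405,365)). A little lower, then close.

Request:
{"method": "play_rows", "body": {"travel": [[0.1,0,-0.5],[0,0,-0.5],[0,0,0],[0,0,0],[0,0,0],[0,0,0],[0,0,0],[0,0,0]], "rotation": [[-0.001,-0.01,0],[0,0,0],[0,0,0],[0,0,0],[0,0,0],[0,0,0],[0,0,0],[0,0,0]], "claw": [6.5,6.5,6.5,4.0,4.0,4.0,4.0,4.0], "squeeze": 30}}

```text
time_s: 13.58
position: [0.4883, -0.1355, -0.0154]
tool_rot: [[0.001, 0.876, 0.483], [-0.001, 0.483, -0.876], [-1.0, 0.001, 0.001]]
ft_force: [0.3, 0.9, -1.9]
grip_width: 0.0443
```

```bash
python3 st.py; python3 - <<'E'
from h import *
a=env.get_image("side")[:,:,::-1]
cv2.imwrite("pics/s12.png",cv2.resize(a[200:320,250:400],None,fx=5,fy=5,interpolation=cv2.INTER_CUBIC))
E
```

```text
[ 0.4883 -0.1355 -0.0154] yaw 28.9 x [ 1.2e-03 -6.0e-04 -1.0e+00] F [ 0.3  0.9 -1.9] T [0.07 0.03 0.01] 0.04428132689772193
```

View pics/s12.png

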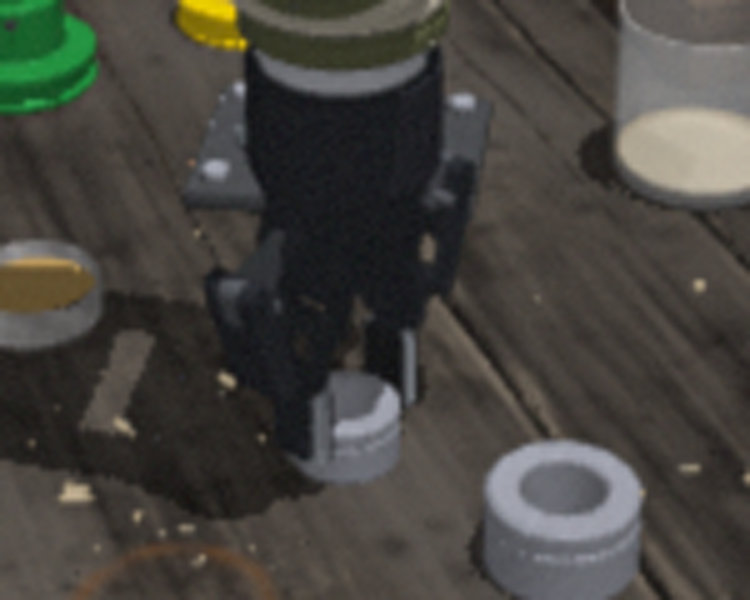

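Collar held at 44.3 mm (nominal 44). Lifting it and carrying it to the spindle.

Request:
{"method": "play_rows", "body": {"travel": [[0,0,2],[0,0,3],[0,0,3],[0,0,3],[0,0,3],[0,0,1.5],[0.5,1.5,0],[0.9,2.6,0],[0.9,2.6,0],[0.9,2.6,0],[0.9,2.6,0],[0.9,2.6,0]], "rotation": [[0,0,0],[0,0,0],[0,0,0],[0,0,0],[0,0,0],[0,0,0],[0,0,0],[0,0,0],[0,0,0],[0,0,0],[0,0,0],[0,0,0]], "claw": [4.0,4.0,4.0,4.0,4.0,4.0,4.0,4.0,4.0,4.0,4.0,4.0]}}

```text
time_s: 14.63
position: [0.5361, 0.0118, 0.1476]
tool_rot: [[-0.001, 0.88, 0.475], [-0.001, 0.475, -0.88], [-1.0, -0.001, 0.0]]
ft_force: [0.4, -1.0, -1.3]
grip_width: 0.044
```

Request:
{"method": "play_rows", "body": {"travel": [[0,0,0],[0,0,0]], "rotation": [[0,0,0],[0,0,0]], "claw": [4.0,4.0]}}

```text
time_s: 14.8
position: [0.5366, 0.0166, 0.1472]
tool_rot: [[-0.001, 0.877, 0.48], [0.0, 0.48, -0.877], [-1.0, -0.001, -0.001]]
ft_force: [-0.1, -0.1, -1.1]
grip_width: 0.0445
```

```bash
python3 st.py; python3 - <<'E'
from h import *
a=env.get_image("side")[:,:,::-1]
cv2.imwrite("pics/s13.png",cv2.resize(a[120:240,250:400],None,fx=5,fy=5,interpolation=cv2.INTER_CUBIC))
E
```

```text
[0.5366 0.0166 0.1472] yaw 28.7 x [-1.5e-03  5.0e-04 -1.0e+00] F [-0.1 -0.1 -1.1] T [-0.02  0.05 -0.04] 0.04449006586385646
```

View pics/s13.png

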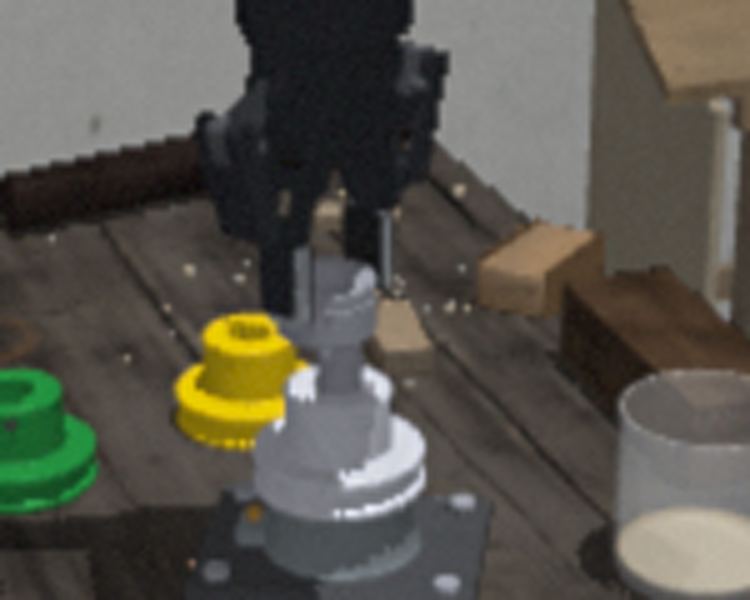

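Request:
{"method": "play_rows", "body": {"travel": [[0.9,2.0,0],[0.9,2.2,0],[0.6,1.5,0],[0,0,0],[0,0,0],[0,0,0]], "rotation": [[0,0,0],[0,0,0],[0,0,0],[0,0,0],[0,0,0],[0,0,0]], "claw": [4.0,4.0,4.0,4.0,4.0,4.0]}}

```text
time_s: 15.35
position: [0.5599, 0.0696, 0.1466]
tool_rot: [[-0.004, 0.881, 0.473], [-0.0, 0.473, -0.881], [-1.0, -0.004, -0.002]]
ft_force: [-0.3, -0.5, -0.9]
grip_width: 0.0439
```

```bash
python3 st.py
```

```text
[0.5599 0.0696 0.1466] yaw 28.2 x [-4.2e-03 -4.0e-04 -1.0e+00] F [-0.3 -0.5 -0.9] T [-0.02 -0.01 -0.02] 0.04388998474632261
```

Request:
{"method": "play_rows", "body": {"travel": [[0.5,1.6,0],[0,0,0],[0,0,-0.8],[0,0,0],[0,0,0]], "rotation": [[0,-0.004,0],[0,0,0],[0,0,0],[0,0,0],[0,0,0]], "claw": [4.0,4.0,4.0,4.0,4.0]}}

```text
time_s: 15.77
position: [0.5637, 0.0802, 0.1377]
tool_rot: [[-0.002, 0.884, 0.468], [-0.002, 0.468, -0.884], [-1.0, -0.002, 0.001]]
ft_force: [0.9, 1.1, -1.2]
grip_width: 0.044
```

```bash
python3 st.py; python3 - <<'E'
from h import *
a=env.get_image("side")[:,:,::-1]
cv2.imwrite("pics/s14.png",cv2.resize(a[140:240,270:370],None,fx=6,fy=6,interpolation=cv2.INTER_CUBIC))
E
```

```text
[0.5637 0.0802 0.1377] yaw 27.9 x [-0.0016 -0.0018 -1.    ] F [ 0.9  1.1 -1.2] T [0.02 0.03 0.06] 0.044026280168400066
```

View pics/s14.png

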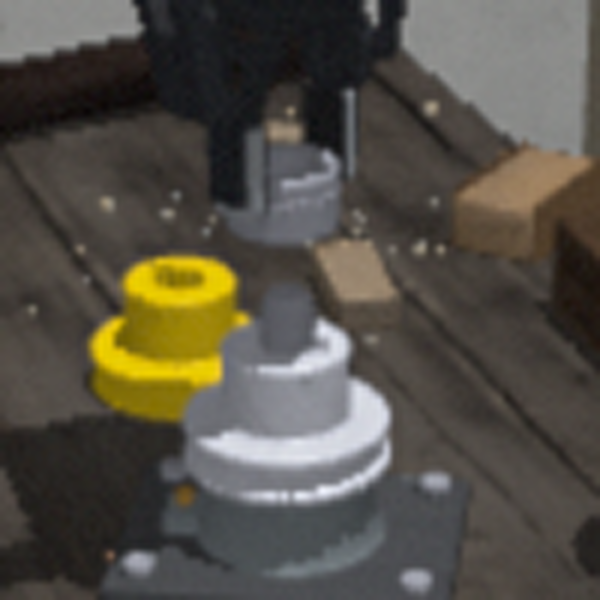

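Request:
{"method": "play_rows", "body": {"travel": [[0.3,0.6,0],[0,0,0],[0,0,-0.8],[0,0,0],[0,0,0]], "rotation": [[0,0,0],[0,0,0],[0,0,0],[0,0,0],[0,0,0]], "claw": [4.0,4.0,4.0,4.0,4.0]}}

```text
time_s: 16.23
position: [0.5669, 0.0858, 0.1288]
tool_rot: [[-0.002, 0.884, 0.467], [-0.002, 0.467, -0.884], [-1.0, -0.003, 0.001]]
ft_force: [-0.5, 0.3, -0.6]
grip_width: 0.0438
```

```bash
python3 st.py; python3 - <<'E'
from h import *
a=env.get_image("side")[:,:,::-1]
cv2.imwrite("pics/s15raw.png",a)
cv2.imwrite("pics/s15.png",cv2.resize(a[155:215,285:355],None,fx=10,fy=10,interpolation=cv2.INTER_CUBIC))
E
```

```text
[0.5669 0.0858 0.1288] yaw 27.8 x [-0.002  -0.0019 -1.    ] F [-0.5  0.3 -0.6] T [0.02 0.02 0.04] 0.043830006974031464
```

View pics/s15.png

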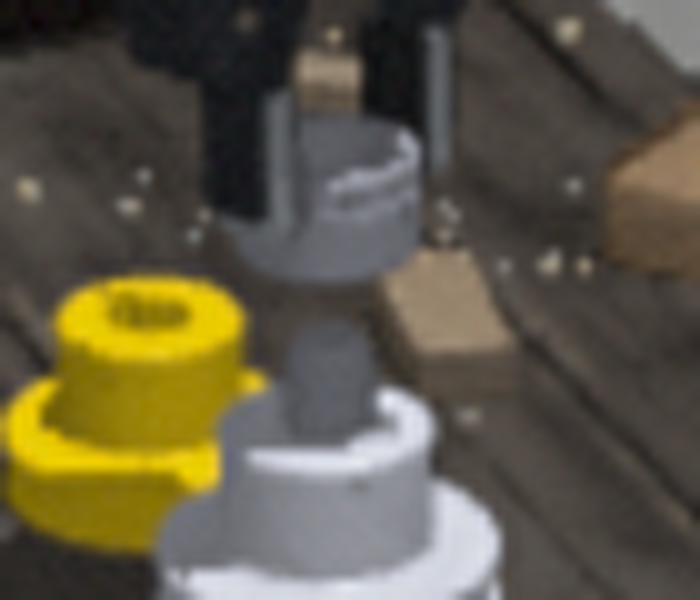

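```bash
python3 - <<'E'
from h import *
d=np.array([-.341,-.94]);d/=np.linalg.norm(d)
def fr(c,r,z):p=np.array(c)+r*d;return proj("side",[p[0],p[1],z])
a=fr([.5669,.0858],.022,.1442)
for k in(-4,-2,0,2,4):
  c=np.array([.568,.0865])+d*-k/1000
  b=fr(c,.026,.098);print(k,c.round(4),np.round(a,2),np.round(b,2),"dv",round(b[1]-a[1],2),"obs 19.0")
E
```

```text
-4 [0.5666 0.0827] [317.38 183.39] [317.94 202.62] dv 19.22 obs 19.0
-2 [0.5673 0.0846] [317.38 183.39] [317.94 202.23] dv 18.84 obs 19.0
0 [0.568  0.0865] [317.38 183.39] [317.94 201.85] dv 18.46 obs 19.0
2 [0.5687 0.0884] [317.38 183.39] [317.94 201.48] dv 18.08 obs 19.0
4 [0.5694 0.0903] [317.38 183.39] [317.94 201.1 ] dv 17.71 obs 19.0
```

Lateral alignment needs about +1 mm in x (collar centre crop 326 against shaft 331). I'll correct that and lower in small steps, watching the force.

Request:
{"method": "play_rows", "body": {"travel": [[0.1,0.1,0],[0,0,-0.6],[0,0,-0.6],[0,0,-0.5],[0,0,0],[0,0,0]], "rotation": [[0.002,-0.002,0],[0,0,0],[0,0,0],[0,0,0],[0,0,0],[0,0,0]], "claw": [4.0,4.0,4.0,4.0,4.0,4.0]}}

```text
time_s: 16.78
position: [0.5675, 0.0869, 0.1095]
tool_rot: [[-0.001, 0.884, 0.467], [0.0, 0.467, -0.884], [-1.0, -0.001, -0.001]]
ft_force: [-0.5, -0.1, -1.4]
grip_width: 0.0438
```

```bash
python3 st.py
```

```text
[0.5675 0.0869 0.1095] yaw 27.8 x [-9.e-04  3.e-04 -1.e+00] F [-0.5 -0.1 -1.4] T [-0.08 -0.04 -0.01] 0.04379486935934279
```

Request:
{"method": "play_rows", "body": {"travel": [[0,0,-0.4],[0,0,-0.4],[0,0,-0.4],[0,0,0],[0,0,0]], "rotation": [[0,0,0],[0,0,0],[0,0,0],[0,0,0],[0,0,0]], "claw": [4.0,4.0,4.0,4.0,4.0]}}

```text
time_s: 17.2
position: [0.5678, 0.0873, 0.0963]
tool_rot: [[-0.0, 0.884, 0.467], [0.001, 0.467, -0.884], [-1.0, 0.0, -0.001]]
ft_force: [-0.4, -0.1, 0.0]
grip_width: 0.0438
```

```bash
python3 st.py;  python3 - <<'E'
from h import *
a=env.get_image("side")[:,:,::-1]
cv2.imwrite("pics/s16.png",cv2.resize(a[155:215,285:355],None,fx=10,fy=10,interpolation=cv2.INTER_CUBIC))
E
```

```text
[0.5678 0.0873 0.0963] yaw 27.8 x [-1.0e-04  1.1e-03 -1.0e+00] F [-0.4 -0.1  0. ] T [ 0.09  0.03 -0.03] 0.043811664981347115
```

View pics/s16.png

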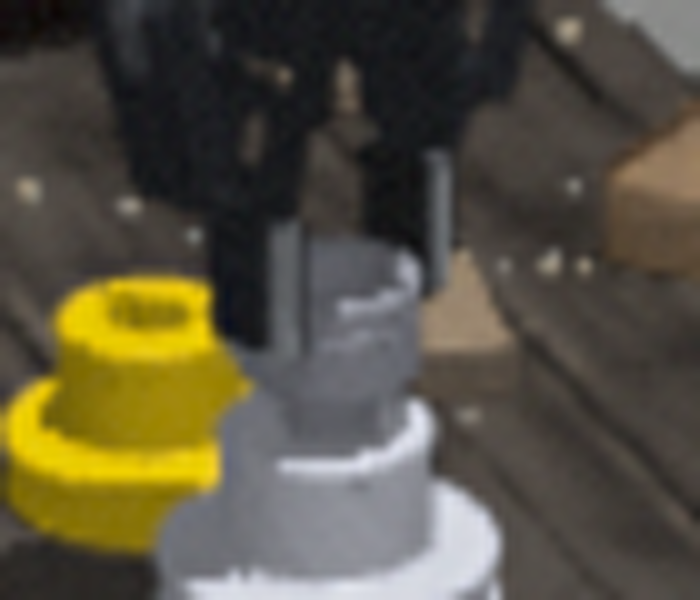

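The collar is over the shaft end with no contact force. Lowering it the remaining ~13 mm.

Request:
{"method": "play_rows", "body": {"travel": [[0,0,-0.4],[0,0,-0.4],[0,0,-0.3],[0,0,-0.2],[0,0,0],[0,0,0]], "rotation": [[-0.001,0,0],[0,0,0],[0,0,0],[0,0,0],[0,0,0],[0,0,0]], "claw": [4.0,4.0,4.0,4.0,4.0,4.0]}}

```text
time_s: 17.75
position: [0.5679, 0.0873, 0.0822]
tool_rot: [[0.0, 0.884, 0.467], [0.0, 0.467, -0.884], [-1.0, 0.0, 0.0]]
ft_force: [0.5, 1.4, 1.6]
grip_width: 0.0444
```

```bash
python3 st.py
```

```text
[0.5679 0.0873 0.0822] yaw 27.8 x [ 4.e-04  0.e+00 -1.e+00] F [0.5 1.4 1.6] T [ 0.24 -0.04  0.  ] 0.04441294886267925
```

Reported z 0.0822 matches the predicted contact height of 0.0826. I'll release and back off.

Request:
{"method": "play_rows", "body": {"travel": [[0,0,-0.05],[0,0,0],[0,0,0],[0,0,0],[0,0,0],[0,0,0],[0,0,1],[0,0,2],[0,0,3],[0,0,3],[0,0,3],[0,0,0]], "rotation": [[0,0,0],[0,0,0],[0,0,0],[0,0,0],[0,0,0],[0,0,0],[0,0,0],[0,0,0],[0,0,0],[0,0,0],[0,0,0],[0,0,0]], "claw": [4.0,6.0,7.5,7.5,7.5,7.5,7.5,7.5,7.5,7.5,7.5,7.5]}}

```text
time_s: 18.75
position: [0.5665, 0.0867, 0.21]
tool_rot: [[-0.001, 0.884, 0.467], [-0.001, 0.467, -0.884], [-1.0, -0.001, 0.0]]
ft_force: [0.7, 0.3, 1.4]
grip_width: 0.0748
```

Request:
{"method": "play_rows", "body": {"travel": [[-3,1,2],[-3,1,1],[-3,1,0],[-3,1,0],[-3,1,0],[0,0,0],[0,0,0]], "rotation": [[0,0,0],[0,0,0],[0,0,0],[0,0,0],[0,0,0],[0,0,0],[0,0,0]], "claw": [7.5,7.5,7.5,7.5,7.5,7.5,7.5]}}

```text
time_s: 19.33
position: [0.4103, 0.1375, 0.245]
tool_rot: [[0.007, 0.885, 0.466], [-0.001, 0.466, -0.885], [-1.0, 0.006, 0.004]]
ft_force: [0.3, -0.9, 0.5]
grip_width: 0.0747
```

```bash
python3 st.py;  python3 - <<'E'
from h import *
a=env.get_image("side")[:,:,::-1];b=env.get_image("top")[:,:,::-1]
A=cv2.resize(a[165:245,280:360],None,fx=5,fy=5,interpolation=cv2.INTER_CUBIC)
B=cv2.resize(b[150:230,270:350],None,fx=5,fy=5,interpolation=cv2.INTER_CUBIC)
cv2.imwrite("pics/c17.png",np.hstack([A,B]));cv2.imwrite("pics/t17.png",b)
for z in(.124,.111,.098):print(z,proj("side",[.568,.087,z]))
E
```

```text
[0.4103 0.1375 0.245 ] yaw 27.7 x [ 6.8e-03 -8.0e-04 -1.0e+00] F [ 0.3 -0.9  0.5] T [ 0.01 -0.01 -0.  ] 0.07470325820668086
0.124 (np.float64(317.73562432286207), np.float64(187.08716484844524))
0.111 (np.float64(317.79409018905676), np.float64(192.0382978545921))
0.098 (np.float64(317.85196292617604), np.float64(196.93920222079376))
```

View pics/c17.png

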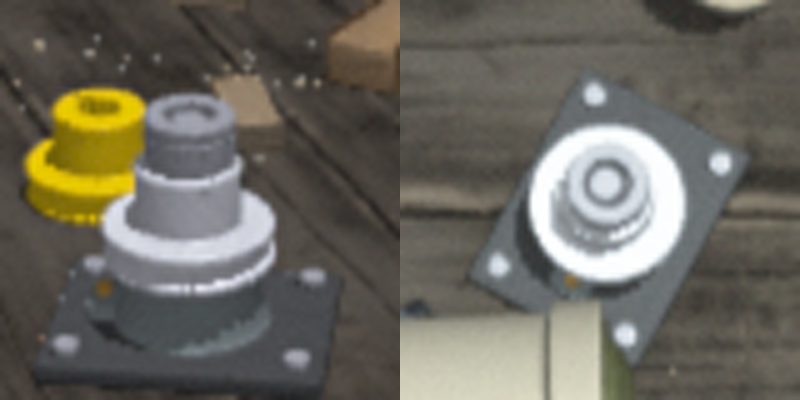

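View pics/t17.png

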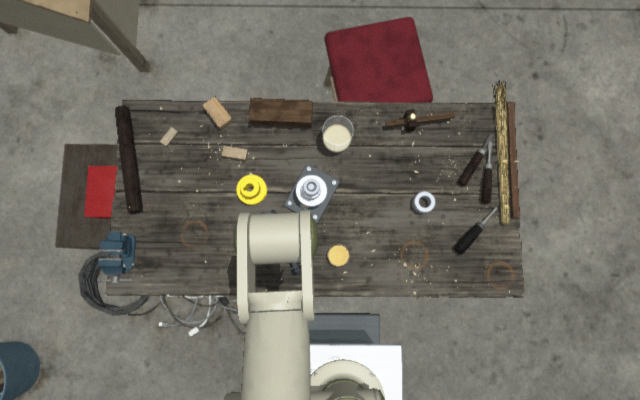

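The collar lies flat on the pulley, concentric with the shaft. Its top centre is at side px ≈(318,188), against a predicted (317.7,187.1). The glass (338,137), tin (338,255) and offcuts haven't moved, and the gripper is well clear.

```bash
python3 -c "
from rig import env
print(env.close_job()); print(env.observe()['time_s'])"
```

```text
the job is handed in; nothing more can be done
None
the job is handed in; nothing more can be done
```

The pulley is home on the shoulder, the small collar lies flat on top of it, and the job was handed in at about 19.5 s. No verdict was reported.

- **Pulley:** I gripped the boss and turned it about 110° counter-clockwise under a light downward press until the keyway dropped over the key. It sank about 28 mm; the reported height went from 0.0716 to 0.044 m. The picture then showed the shaft standing out of the boss.
- **Collar:** I gripped it at 44 mm, set it over the shaft without contact force and released it at 0.0822 m, where 0.0826 m was predicted.
- **Last pictures:**
  - The collar is level and concentric, with its top within about 1 px of the predicted spot.
  - The glass and the tin are at their starting pixels, and the offcuts look unmoved.
  - The gripper is well clear of everything.

**Checks that disagreed:**
- **Finger tips:** they stood 25–37 mm above the reported TCP, so my first close missed the boss. I corrected this from the pictures.
- **Cameras:** the side and top views differed by about 2–4 mm in position.
- **Keyway angle:** the two first estimates differed by about 10°, so I swept slowly over that range to find the key.

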